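Drop the brass standoffs from their hopper

TASK

Three drop-bottom hoppers stand on the assembly bench. Find the one that holds the brass standoffs and push the orange lever on its front in towards the hopper, so that its latch lets go, the floor swings down and all three brass standoffs drop into the clear tub in the foot of that hopper. Leave the hoppers with the black and the white standoffs shut.

Things in the scene. Friction and masses are not known exactly. Their poses are not given: they have to be found in the camera images.
- brass_hopper: Grey sheet-metal hopper fixed to the bench, the one holding the brass standoffs: 132 mm wide (y), 130 long (x), open top, rim 225 mm above the bench, 5 mm walls. Origin on the bench under its centre; z up, +x from its front (the lever, robot's side) to its back. The hoppers of black and white standoffs beside it look the same. Only their three levers stand higher, up to 275 mm.
- brass_lever (a point): Middle of the orange paddle atop this hopper's latch lever: 10 mm thick (hopper x), 46 wide (y), 30 high, 260 mm above the bench, at hopper x = -106 mm, clear above and in front. Pivot along hopper y, 78 mm below. Pushing it to hopper +x takes 3 to 5 N; the floor is let go after about 20 mm, the stop comes at 35 mm; it springs back when left.
- brass_tub (a point): Centre of the inner floor of the clear plastic tub fixed in the foot of the brass hopper, 8 mm above the bench; axes as the hopper's. Inside 177 mm (x) by 114 mm (y), walls 42 mm high above this floor. It juts out 50 mm in front of the hopper.
- brass_floor (a joint): Aluminium floor flap of the brass hopper, its top 145 mm above the bench, hinged along the back edge and held by the latch under its front edge; angle in rad, 0 shut, growing as it swings down, 1.05 fully open against its stop. It falls open by its own weight once unlatched and stays open.
- brass_1: Brass hexagonal standoff, yellow metal, 17 mm across the flats, 34 mm long with an 8 mm long steel stud on one end. Origin at the middle of the hexagonal part, x along its length. Starts lying on the floor of the brass hopper; about 50 g.
- brass_2: Brass hexagonal standoff, yellow metal, 17 mm across the flats, 34 mm long with an 8 mm long steel stud on one end. Origin at the middle of the hexagonal part, x along its length. Starts lying on the floor of the brass hopper; about 50 g.
- brass_3: Brass hexagonal standoff, yellow metal, 17 mm across the flats, 34 mm long with an 8 mm long steel stud on one end. Origin at the middle of the hexagonal part, x along its length. Starts lying on the floor of the brass hopper; about 50 g.
- black_floor (a joint): Floor flap of the hopper that holds the three black standoffs, an identical hopper beside it; angle in rad, 0 shut, 1.05 fully open. It must stay shut.
- white_floor (a joint): Floor flap of the hopper that holds the three white standoffs, an identical hopper beside it; angle in rad, 0 shut, 1.05 fully open. It must stay shut.
Not all that is in view belongs to the job. What is shaped like the brass_3 but green or turquoise is not meant. What is shaped like the brass_2 but green is not meant.

How it is judged:
By the outcome, as a careful person would: the job done as asked, in the order asked, and still so for the second after the job is handed in, with the robot touching nothing.
It also fails if it takes over 32 s, if anything falls off the work surface, if the arm or the gripper's body presses on something with over 40 N, if the wrist force passes 120 N, or if a joint passes its speed limit or range.

ROBOT

A 6-joint arm with a two-finger parallel gripper is mounted at the origin on the work surface. World frame = base frame: x ahead of the robot, y to its left, z up, the work surface at z = 0. Lengths are in m, angles in rad, forces in N, time in s.
With the tool pointing down it reaches from about 0.375 to 0.9 m from the base axis. Payload 3.1 kg.
Tool frame: the origin (TCP) lies on the centre line of the jaws, within the pads' length; the fingertips stand 14 mm ahead of it and the grasp point (between the pads) lies 5 mm behind it; z points along the fingers, y is the line along which they close (so a half turn about z gives the same grasp; the last joint's range is limited). The gripper opens to 87 mm and grips with 3 to 60 N. Pads are 19 mm wide; open, the fingers measure 117 mm over their backs; the gripper's body (75 mm by 190 mm) begins 51 mm behind the grasp point.
Start: joints at [-1.474, 0.527, 1.433, -0, 1.181, -0.178], TCP at [0.17, -0.601, 0.237] pointing down, gripper open.
Joint ranges: [-3.08, 3.08], [-0.75, 2.2], [0.22, 2.44], [-1.43, 4.57], [0, 2.65], [-2.85, 2.85]. Speed limits (rad/s): [2.79, 2.79, 3.14, 3.14, 3.14, 3.14].

INTERFACE

Orientations are given as a unit quaternion [x, y, z, w].
In Python, from rig import robot gives the robot as it stands.
- The arm moves only by the tool move_arm, never from a script. Its argument "commands" is a list of rows, each an object with "hand": the finger opening in cm, from 0 to 8.7; "travel": the shift along the tool's x, y, z in cm, a list of three; "twist": the turn, a rotation vector about the tool's x, y, z in degrees, a list of three. In form: [{"hand": hand, "travel": [dx, dy, dz], "twist": [wx, wy, wz]}, ...]. A call has 1 to 5 rows; each row shifts and turns the commanded pose from where the row before left it, along the tool's axes as they then stand; what a row does not reach is not made up. A row lasts 1/12 s, in which the tool goes at most 41.7 mm and 7.16 degrees, less where a joint would pass 70% of its speed; a pose out of reach is approached as far as the arm can. A call is refused whole if a number of a shift passes 4.17 or a number of a turn 7.16, either way. A call with a gripper value outside its range is refused whole. The fingers move at their own pace and stop on an object; "force" is the grip in N (left out, the last holds). Time passes only in rows, so rows that do not move let the fingers close. It gives the time, the measured TCP pose, the force, the opening and the grip force at its end, in the units of the state.
- robot.get_obs(): the state, without advancing time (a new reading comes with each control period).
- robot.camera(name): name is "side" or "top"; returns a dict with "frame" (400x640x3 uint8, red, green, blue), "fov_y" (degrees; the focal length in pixels is half the picture's height over the tangent of half this angle, whatever the lens; pixels are square), "cx", "cy" (the principal point, pixels), "extrinsics" (4x4, takes a point from camera to world coordinates). Camera axes: x right, y down, z forward; pixel columns grow to the right and rows downward; lengths in m; the calibration is good to about 2 mm. A picture is of the moment at which its call begins. There is no depth.
- robot.hand_in(): hands the job in; it is judged then, once.
The state is a dict: "time": time; "q": joint angles; "joint_velocities": joint speeds; "joint_torque": joint torques, N m; "position": TCP position; "tool_rot": TCP orientation; "ft_force": force on the tool from outside, world axes, zero at the start; "moment": the same for the moment, N m; "grip_width": finger opening in m; "grip_force": force on a finger pad.
Only numpy, scipy, OpenCV 4.12 (cv2) and the standard library are available. Lean on these libraries where they do the work, as an engineer would, in place of code of your own. Each camera call takes 0.05 s, during which the arm holds its last target. There are 200 camera calls.

## Working session

There is one attempt and no reset: what is moved stays moved. The work goes in short steps, Python scripts to look and compute and a tool call to move; the robot and the scene stay as the last step left them, time stands still between calls to the robot, and variables do not carry over. Pictures are saved under pics/ and viewed, at most 10 in all, crops included, and the job is handed in when it is done.

Besides the shell and the picture viewer there is one more tool, called after ">>>" as a command line: name --argument value ..., lists and objects as JSON in quotes. move_arm: Moves the arm, as the interface text tells. Its arguments: {"type":"object","properties":{"commands":{"type":"array"},"force":{"type":"number"}},"required":["commands"]}

```bash
mkdir -p pics; python3 - <<'E'
from rig import robot
import cv2,numpy as np
for n in("top","side"):
    c=robot.camera(n); cv2.imwrite(f"pics/{n}0.png",c["frame"][:,:,::-1]); np.savez(n+".npz",**c)
    print(n,c["fov_y"],c["cx"],c["cy"],np.round(c["extrinsics"],3).tolist())
o=robot.get_obs();print(o["time"],o["position"],o["tool_rot"],o["ft_force"])
E
```

```text
top 49.19443085462308 312.94224620523454 196.91051348519903 [[-0.025, -0.996, 0.082, 0.495], [-1.0, 0.025, -0.001, -0.003], [-0.001, -0.082, -0.997, 1.08], [0.0, 0.0, 0.0, 1.0]]
side 50.89360884770561 318.91880175379237 198.56621834667274 [[-1.0, 0.01, -0.003, 0.592], [0.01, 0.785, -0.619, 0.696], [-0.004, -0.619, -0.785, 1.061], [0.0, 0.0, 0.0, 1.0]]
0.1 [ 0.17014361 -0.60074837  0.23566715] [ 9.90506678e-01  1.37461191e-01  3.27034249e-05 -9.69496128e-04] [-0.97325123 -0.25440623 -0.61150189]
```

View pics/top0.png

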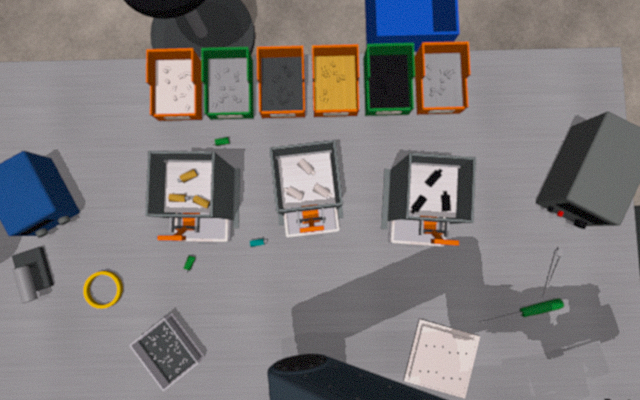

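View pics/side0.png

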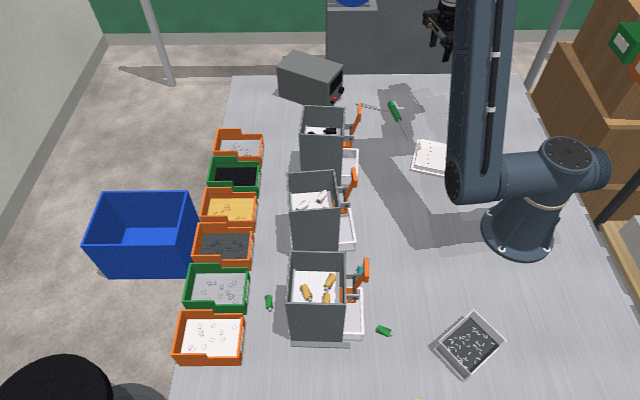

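```bash
python3 - <<'E'
import cv2
a=cv2.imread("pics/top0.png")[135:255,130:260];b=cv2.imread("pics/side0.png")[240:350,270:400]
cv2.imwrite("pics/c1.png",cv2.resize(a,None,fx=6,fy=6/1.25,interpolation=2)[:600]) if 0 else cv2.imwrite("pics/c1.png",cv2.resize(a,None,fx=5,fy=5,interpolation=2))
cv2.imwrite("pics/c2.png",cv2.resize(b,None,fx=5,fy=5,interpolation=2))
E
```

```text
(no output)
```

View pics/c1.png

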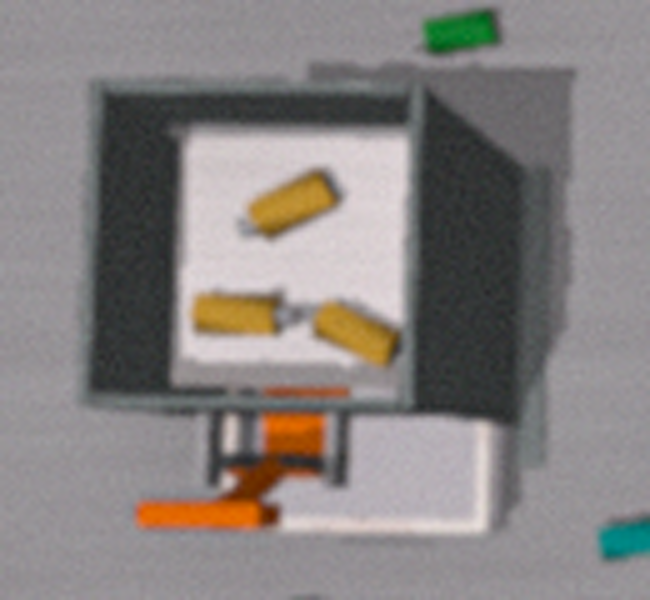

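View pics/c2.png

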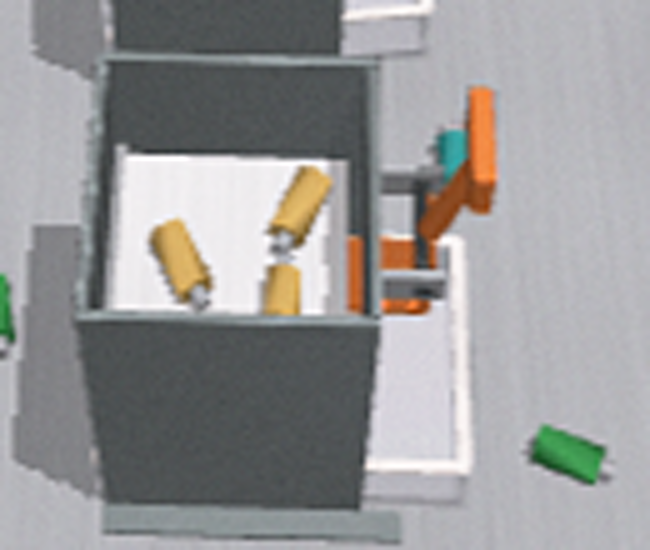

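```bash
cat >h.py <<'E'
import numpy as np
def pix(n,u,v,z):
    c=np.load(n+".npz");f=200/np.tan(np.radians(c["fov_y"])/2);E=c["extrinsics"]
    d=E[:3,:3]@[(u-c["cx"])/f,(v-c["cy"])/f,1];t=E[:3,3]
    return t+d*(z-t[2])/d[2]
E
python3 - <<'E'
from h import *
from scipy.spatial.transform import Rotation as R
t=lambda u,v,z:pix("top",130+u/5,135+v/5,z)
s=lambda u,v,z:pix("side",270+u/5,240+v/5,z)
for p in[(92,80),(425,82),(413,408),(82,403)]:print("rim",t(*p,.225).round(4))
for p in[(137,503),(272,503),(137,526),(272,526)]:print("pad",t(*p,.275).round(4))
for p in[(468,88),(494,88),]:print("spad far",s(*p,.275).round(4))
for p in[(105,55),(380,58),(380,320),(78,320)]:print("srim",s(*p,.225).round(4))
from rig import robot
print(R.from_quat(robot.get_obs()["tool_rot"]).as_matrix().round(3))
E
```

```text
rim [0.6651 0.3198 0.225 ]
rim [0.661  0.1879 0.225 ]
rim [0.532  0.1934 0.225 ]
rim [0.5372 0.3229 0.225 ]
pad [0.4975 0.2834 0.275 ]
pad [0.4963 0.2339 0.275 ]
pad [0.4891 0.2834 0.275 ]
pad [0.4879 0.2339 0.275 ]
spad far [0.495  0.2389 0.275 ]
spad far [0.4838 0.239  0.275 ]
srim [0.6547 0.1904 0.225 ]
srim [0.528  0.1935 0.225 ]
srim [0.5344 0.3217 0.225 ]
srim [0.6621 0.3202 0.225 ]
[[ 0.962  0.272 -0.   ]
 [ 0.272 -0.962  0.002]
 [ 0.    -0.002 -1.   ]]
```

>>> move_arm --commands '[{"hand": 0,"travel": [0,0,-2.5],"twist": [0,0,6]},{"hand": 0,"travel": [0,0,-2.5],"twist": [0,0,6]},{"hand": 0,"travel": [0,0,-2],"twist": [0,0,6]},{"hand": 0,"travel": [2,-3.2,0],"twist": [0,0,0]},{"hand": 0,"travel": [2,-3.2,0],"twist": [0,0,0]}]'

```text
time: 0.52
position: [0.2122, -0.5403, 0.3075]
tool_rot: [1.0, -0.021, 0.0, 0.002]
ft_force: [1.1, -0.0, -0.6]
grip_width: 0.0613
grip_force: 0.0
```

>>> move_arm --commands '[{"hand": 0,"travel": [2,-3.4,0],"twist": [0,0,0]},{"hand": 0,"travel": [2,-3.4,0],"twist": [0,0,0]},{"hand": 0,"travel": [2,-3.4,0],"twist": [0,0,0]},{"hand": 0,"travel": [2,-3.4,0],"twist": [0,0,0]},{"hand": 0,"travel": [2,-3.4,0],"twist": [0,0,0]}]'

```text
time: 0.93
position: [0.3196, -0.3709, 0.3062]
tool_rot: [1.0, -0.019, -0.0, -0.0]
ft_force: [0.9, -0.4, -1.2]
grip_width: 0.0285
grip_force: 0.0
```

>>> move_arm --commands '[{"hand": 0,"travel": [2,-3.4,0],"twist": [0,0,0]},{"hand": 0,"travel": [2,-3.4,0],"twist": [0,0,0]},{"hand": 0,"travel": [2,-3.4,0],"twist": [0,0,0]},{"hand": 0,"travel": [2,-3.4,0],"twist": [0,0,0]},{"hand": 0,"travel": [2,-3.4,0],"twist": [0,0,0]}]'

```text
time: 1.35
position: [0.4259, -0.2049, 0.3064]
tool_rot: [1.0, -0.019, -0.0, -0.0]
ft_force: [0.5, 0.1, 0.3]
grip_width: 0.0017
grip_force: 0.0
```

>>> move_arm --commands '[{"hand": 0,"travel": [0,-3.3,0],"twist": [0,0,0]},{"hand": 0,"travel": [0,-3.3,0],"twist": [0,0,0]},{"hand": 0,"travel": [0,-3.3,0],"twist": [0,0,0]},{"hand": 0,"travel": [0,-3.3,0],"twist": [0,0,0]},{"hand": 0,"travel": [0,-3.3,0],"twist": [0,0,0]}]'

```text
time: 1.77
position: [0.4313, -0.0402, 0.3063]
tool_rot: [1.0, -0.019, -0.0, -0.0]
ft_force: [1.2, -0.2, 0.0]
grip_width: 0.0002
grip_force: 0.0
```

>>> move_arm --commands '[{"hand": 0,"travel": [0,-3.3,0],"twist": [0,0,0]},{"hand": 0,"travel": [0,-3.3,0],"twist": [0,0,0]},{"hand": 0,"travel": [0,-3.3,0],"twist": [0,0,0]},{"hand": 0,"travel": [0,-3.3,0],"twist": [0,0,0]},{"hand": 0,"travel": [0,-3.3,0],"twist": [0,0,0]}]'

```text
time: 2.18
position: [0.4376, 0.1246, 0.3064]
tool_rot: [1.0, -0.019, -0.0, 0.0]
ft_force: [0.9, 0.6, 0.9]
grip_width: 0.0004
grip_force: 0.0
```

>>> move_arm --commands '[{"hand": 0,"travel": [0,-3.3,0],"twist": [0,0,0]},{"hand": 0,"travel": [0,-3.3,0],"twist": [0,0,0]},{"hand": 0,"travel": [0,-3.3,0],"twist": [0,0,0]},{"hand": 0,"travel": [0,-2.5,0],"twist": [0,0,0]},{"hand": 0,"travel": [0,0,0],"twist": [0,0,0]}]'

```text
time: 2.6
position: [0.4427, 0.2508, 0.3062]
tool_rot: [1.0, -0.017, 0.0, -0.001]
ft_force: [-0.0, -0.7, -0.1]
grip_width: 0.0006
grip_force: 0.0
```

>>> move_arm --commands '[{"hand": 0,"travel": [0,-0.9,2],"twist": [0,0,0]},{"hand": 0,"travel": [0,0,2],"twist": [0,0,0]},{"hand": 0,"travel": [0,0,1.6],"twist": [0,0,0]},{"hand": 0,"travel": [1.5,0,0],"twist": [0,0,0]},{"hand": 0,"travel": [1,0,0],"twist": [0,0,0]}]'

```text
time: 3.02
position: [0.4679, 0.254, 0.2492]
tool_rot: [1.0, -0.019, -0.001, 0.001]
ft_force: [0.5, 0.2, 0.5]
grip_width: 0.0005
grip_force: 0.0
```

>>> move_arm --commands '[{"hand": 0,"travel": [0.6,0,0],"twist": [0,0,0]},{"hand": 0,"travel": [0.6,0,0],"twist": [0,0,0]},{"hand": 0,"travel": [0.6,0,0],"twist": [0,0,0]},{"hand": 0,"travel": [0.4,0,0],"twist": [0,0,0]}]'

```text
time: 3.35
position: [0.4898, 0.2537, 0.251]
tool_rot: [1.0, -0.019, -0.001, 0.0]
ft_force: [-4.8, 0.2, 3.6]
grip_width: 0.0008
grip_force: 2.6
```

>>> move_arm --commands '[{"hand": 0,"travel": [0.4,0,0],"twist": [0,0,0]},{"hand": 0,"travel": [0.4,0,0],"twist": [0,0,0]},{"hand": 0,"travel": [0.4,0,0],"twist": [0,0,0]},{"hand": 0,"travel": [0,0,0],"twist": [0,0,0]},{"hand": 0,"travel": [0,0,0],"twist": [0,0,0]}]'

```text
time: 3.77
position: [0.501, 0.2534, 0.251]
tool_rot: [1.0, -0.019, -0.001, 0.0]
ft_force: [-6.4, 0.5, 5.6]
grip_width: 0.0002
grip_force: 3.6
```

```bash
python3 - <<'E'
from rig import robot
import cv2
c=robot.camera("side")["frame"][:,:,::-1]
cv2.imwrite("pics/s1.png",cv2.resize(c[220:370,250:430],None,fx=4,fy=4,interpolation=2))
E
```

```text
(no output)
```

View pics/s1.png

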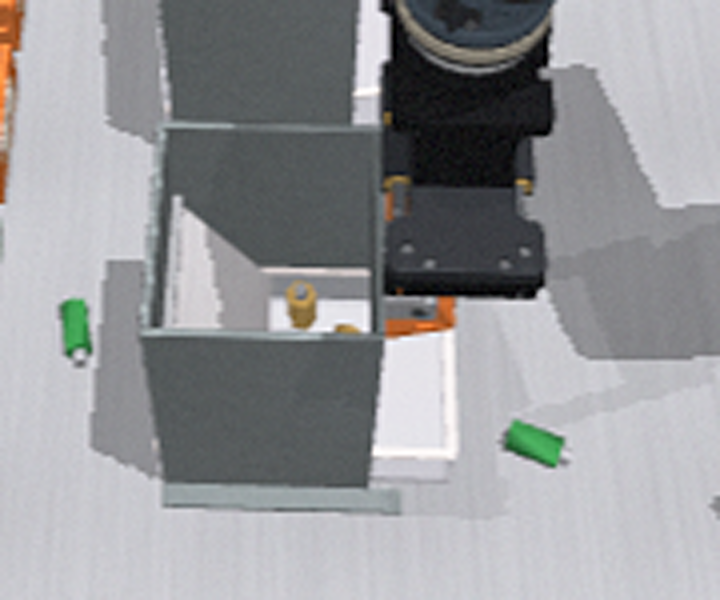

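The floor is down (flap edge at about 180-260, 200-270 in the crop) and standoffs show low in the tub at about (300,305) and (347,330). Now I back off and check.

>>> move_arm --commands '[{"hand": 0,"travel": [-1,0,0],"twist": [0,0,0]},{"hand": 0,"travel": [-1,0,0],"twist": [0,0,0]},{"hand": 0,"travel": [-2,0,0],"twist": [0,0,0]},{"hand": 0,"travel": [-2,0,0],"twist": [0,0,0]},{"hand": 0,"travel": [-1,0,0],"twist": [0,0,0]}]'

```text
time: 4.23
position: [0.4306, 0.2563, 0.2506]
tool_rot: [1.0, -0.019, 0.001, -0.0]
ft_force: [0.3, -0.6, 0.5]
grip_width: 0.0002
grip_force: 0.0
```

>>> move_arm --commands '[{"hand": 0,"travel": [0,0,-3],"twist": [0,0,0]},{"hand": 0,"travel": [0,3,-3],"twist": [0,0,0]},{"hand": 0,"travel": [0,4,0],"twist": [0,0,0]},{"hand": 0,"travel": [0,4,0],"twist": [0,0,0]},{"hand": 0,"travel": [0,4,0],"twist": [0,0,0]}]'

```text
time: 4.65
position: [0.4277, 0.1056, 0.3112]
tool_rot: [1.0, -0.018, 0.003, 0.0]
ft_force: [0.8, -0.9, -0.0]
grip_width: 0.0003
grip_force: 0.0
```

>>> move_arm --commands '[{"hand": 0,"travel": [0,4,0],"twist": [0,0,0]},{"hand": 0,"travel": [0,4,0],"twist": [0,0,0]},{"hand": 0,"travel": [0,0,0],"twist": [0,0,0]},{"hand": 0,"travel": [0,0,0],"twist": [0,0,0]},{"hand": 0,"travel": [0,0,0],"twist": [0,0,0]}]'

```text
time: 5.07
position: [0.4241, 0.0268, 0.3103]
tool_rot: [1.0, -0.02, 0.001, -0.0]
ft_force: [-0.6, -0.1, -0.3]
grip_width: 0.0008
grip_force: 0.0
```

```bash
python3 - <<'E'
from rig import robot
import cv2,numpy as np
a=robot.camera("side")["frame"][90:360,260:400,::-1]
b=robot.camera("top")["frame"][135:255,130:260,::-1]
cv2.imwrite("pics/s2.png",np.hstack([cv2.resize(a,(311,600),interpolation=2),cv2.resize(b,(480,600)[:1]+(443,),interpolation=2) if 0 else cv2.copyMakeBorder(cv2.resize(b,(480,443),interpolation=2),0,157,0,0,0)]))
E
```

```text
(no output)
```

View pics/s2.png

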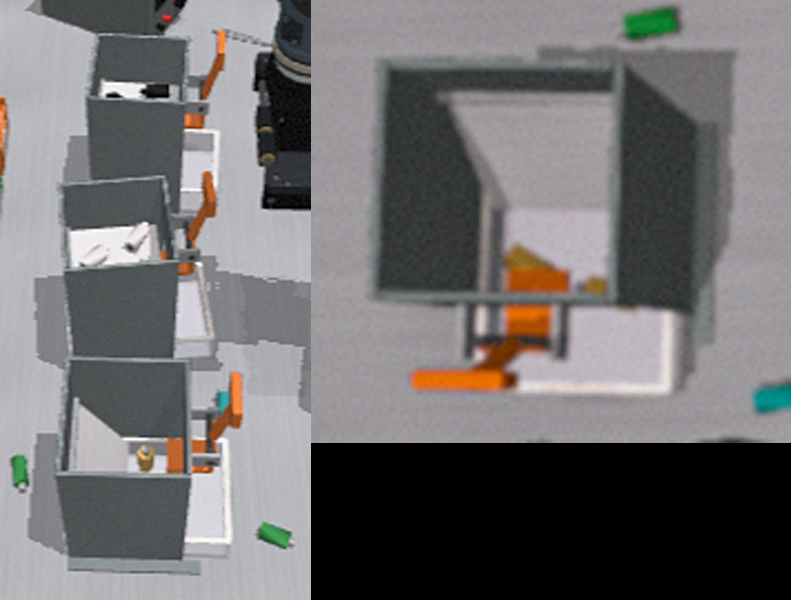

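The black and white floors are shut, and the brass floor is open. At least two standoffs are in the tub, so I'm zooming in to find the third.

```bash
python3 - <<'E'
from rig import robot
import cv2,numpy as np
a=robot.camera("side")["frame"][280:315,290:370,::-1]
b=robot.camera("top")["frame"][188:243,155:235,::-1]
f=lambda i:cv2.convertScaleAbs(cv2.resize(i,None,fx=6.6,fy=6.6,interpolation=2),alpha=1.2)
cv2.imwrite("pics/s3.png",np.vstack([f(a),f(b)]))
E
```

```text
(no output)
```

View pics/s3.png

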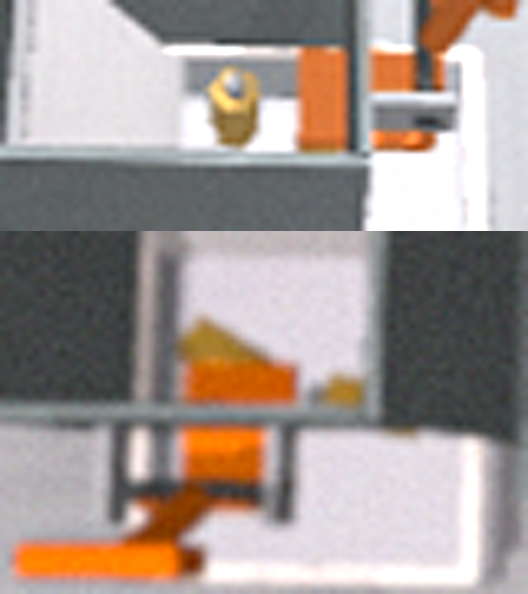

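```bash
python3 - <<'E'
from h import *
t=lambda u,v,z:pix("top",155+u/6.6,188+(v-231)/6.6,z).round(3)
s=lambda u,v,z:pix("side",290+u/6.6,280+v/6.6,z).round(3)
print("standing base",s(235,140,.008),"top",s(235,90,.042))
for z in(.016,.05):print(z,"A",t(215,345,z),"B",t(345,390,z),"Bstud",t(318,392,z),"C",t(405,432,z))
E
```

```text
standing base [0.573 0.216 0.008] top [0.574 0.21  0.042]
0.016 A [0.57  0.302 0.016] B [0.552 0.254 0.016] Bstud [0.552 0.264 0.016] C [0.536 0.232 0.016]
0.05 A [0.568 0.293 0.05 ] B [0.55  0.246 0.05 ] Bstud [0.55  0.256 0.05 ] C [0.535 0.225 0.05 ]
```

```bash
python3 -c "
from rig import robot
print(robot.hand_in())"
```

```text
the job is handed in; nothing more can be done
None
```

I pushed the brass hopper's lever, its floor swung open, and the pictures show all three brass standoffs in its tub, with the black and white hoppers still shut; the job is handed in at about 5 s on the robot's clock (the verdict was not shown).

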